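# Trace the template into the tablet, then pack the stylus away

## Robot

A 6-joint arm with a two-finger parallel gripper is mounted at the origin on the work surface. World frame = base frame: x ahead of the robot, y to its left, z up, the work surface at z = 0. Lengths are in m, angles in degrees, forces in N, time in s.
With the tool pointing down it reaches from about 0.325 to 0.775 m from the base axis. Payload 9.3 kg.
Tool frame: the origin (TCP) lies at the very end of the fingers, on their centre line; the grasp point (between the pads) lies 19 mm behind it; z points along the fingers, y is the line along which they close (so a half turn about z gives the same grasp; the last joint's range is limited). The gripper opens to 85 mm and grips with 20 to 120 N. Pads are 22 mm wide; open, the fingers measure 114 mm over their backs; the gripper's body (76 mm by 85 mm) begins 54 mm behind the grasp point. The pads swing forward as they close: fully open they stand 13 mm farther back than shut.
Start: joints at [55.714, 14.817, 1.232, 76.415, 0, 81.257], TCP at [0.237, 0.496, 0.231] pointing down, gripper open.
Joint ranges: [-174.27, 174.27], [-52.1, 104.24], [-59.71, 78.15], [-110.17, 111.67], [-87.03, 83.33], [-180, 180]. Speed limits (degrees/s): [127.2, 127.2, 159.86, 180, 180, 180].

## Interface

Orientations are given as [roll, pitch, yaw] about the fixed x, y, z axes, in that order (R = Rz(yaw) Ry(pitch) Rx(roll)).
In Python, from plant import ctrl, solve_ik, imaging, order, spotter gives the robot as it stands. Calls block until the motion is done:
- ctrl.move_ptp(position, orientation): joint-space move of the TCP to a pose.
- ctrl.move_straight(position, attitude=None, max_speed=0.15, until_force=None): straight line of the TCP; attitude=None keeps the orientation; max_speed is the mean speed in m/s. With until_force (N) it stops when the force on the tool has changed by that much, and returns True; else False.
- ctrl.move_joints(angles): joint-space move.
- ctrl.move_gripper(opening, strength=None): finger opening in m; strength is the grip in N (None keeps the last); returns when the fingers have stopped.
- ctrl.hold(seconds).
- solve_ik(position, orientation): joint angles nearest the present ones, or None.
- imaging.get_image(name): name is "scene" or "top" or "wrist"; returns the picture (420x560x3 uint8, red, green, blue); there is no depth.
- imaging.camera_params(name): a dict with "fx", "fy", "cx", "cy" (pixels), "rvec" (rotation vector, rad) and "tvec" (3), from world to camera coordinates, as OpenCV has them. Camera axes: x right, y down, z forward; pixel columns grow to the right and rows downward; lengths in m; the calibration is good to about 2 mm. The wrist camera is an equidistant fisheye: a pixel r from the principal point sees the ray r / f radians off the axis. A picture is of the moment at which its call begins: read the wrist's pose just before it. camera_params takes no time and is no camera call; for the wrist camera it gives the pose at the moment of the call.
A pose or a line that the arm cannot do raises ctrl.MotionError and nothing moves.
- order.finish_job(): hands the job in; it is judged then, once.
Trained networks look in the newest picture that a camera, given by its name, has taken for a name from the list of things; names that differ only in an ending like _2 or _b are one class to them, and where a whole thing is asked for, a point or a joint stands for the part that bears it (a point fixed in the world has none). Each returns a list of dicts, best first, with "score" (0 to 1); they miss things now and then, are a little off and sometimes report something else, mostly with a low value. They report only what shows in the picture. A call takes as long as a camera call. They do not tell look-alikes from the thing itself.
- spotter.search_frame(camera, label): "xyz" ([x, y, z] in m, in world coordinates, good to about 4 mm: the middle of the surface that is visible of it).
- spotter.tip_of(camera, label): "xyz" ([x, y, z] in m, in world coordinates, good to about 4 mm: a listed point, or the origin of a listed thing).
Readings, each from a call of its own:
- ctrl.get_t(): time.
- ctrl.get_q(): joint angles.
- ctrl.get_joint_vel(): joint speeds.
- ctrl.get_joint_torque(): joint torques, N m.
- ctrl.get_ee_pos(): TCP position.
- ctrl.get_tcp_rot(): TCP orientation.
- ctrl.get_ft_force(): force on the tool from outside, world axes, zero at the start.
- ctrl.get_torque(): the same for the moment, N m.
- ctrl.get_gripper_width(): finger opening in m.
- ctrl.get_gripper_force(): force on a finger pad.
Only numpy, scipy, OpenCV 4.12 (cv2) and the standard library are available. Lean on these libraries where they do the work, as an engineer would, in place of code of your own. Each camera call takes 0.05 s, during which the arm holds its last target. There are 200 camera calls.

## Task

Take the stylus from its rest under the desk shelf and, with its tip down at the tablet and lightly against the yellow template, trace the wavy edge from the green dot to the red dot, keeping the tip against the edge round every curve. Then lay the stylus flat in the open blue case next to the eraser, let go and close the lid fully. Leave the other things on the desk where they are.

Things in the scene. Friction and masses are not known exactly. Their poses are not given: they have to be found in the camera images.
- stylus_mid (a point): Grip point on the axis of the white stylus, 80 mm from the tip point. The barrel is 12 x 12 mm square, from 30 to 150 mm behind the tip point; about 30 g. x runs along the stylus from tip to tail. In the rest it slopes 40 degrees from level, tip low towards the robot, tail high under the shelf, grip point 76 mm above the desk. It lifts out at right angles to its length.
- stylus_tip (a point): Centre of the stylus's black ball tip, 4 mm in radius; the black nib behind it is 8 mm thick and 30 mm long.
- stylus: The stylus as a whole; same point (ball centre) and axes as stylus_tip.
- rest: Fixed grey stylus rest, base 150 x 60 x 6 mm. Origin on the desk directly below stylus_mid when the stylus is in it; x points level from the stylus's tip to its tail, towards the shelf. Two open-topped forks 20 mm wide carry the stylus at 32-46 mm and 126-140 mm behind the tip point; between them it hangs free. A stop stands ahead of the tip.
- shelf: Fixed wooden desk shelf on four thin legs. Origin on the desk below the middle of its front edge; x points from there under the shelf. Board 220 (x) x 260 (y) mm, underside 220 mm above the desk, books on top. Its front edge is 12-18 mm beyond stylus_mid, so it overhangs the stylus's tail: a gripper coming straight down does not pass, one leaning back 30 to 45 degrees does.
- tablet: Fixed black graphics tablet, 200 (x) x 270 (y) x 9 mm, origin at the centre of its underside on the desk.
- template: Fixed yellow curve template on the tablet, 8 mm thick, rigid. Origin on its underside, 9 mm above the desk; x points to the wavy edge's side (away from the robot), y along it towards the green dot. The edge is three arcs joined smoothly: convex (arc_green), concave (arc_hollow), convex (arc_red). The ball tip's centre runs 4 mm off the edge. 3 N of pressing is plenty, 30 N too much.
- arc_green (a point): Centre of the first convex arc, radius 40 mm, at (0, 55) mm in the template's x, y. It runs from the green dot, at 50 degrees from the template's x towards +y, to the point (24.6, 23.4) mm.
- arc_hollow (a point): Centre of the concave arc, radius 35 mm, at (46.1, -4.2) mm in the template's x, y, outside the plate. It runs from (24.6, 23.4) to (21.3, -28.9) mm.
- arc_red (a point): Centre of the second convex arc, radius 30 mm, at (0, -50) mm in the template's x, y. It runs from (21.3, -28.9) mm to the red dot, at -50 degrees from the template's x (towards -y).
- case: Fixed open blue case, outside 130 (x) x 200 (y) x 45 mm high, walls and floor 5 mm. Origin at the centre of its underside; the lid's hinge is along its +x rim. The stylus fits lying along y, on the half away from the hinge.
- lid (a joint): Angle of the case's flat lid (rad): 0 closed; about 1.6 to 1.85 at the start (standing open, leaning slightly outwards; stop at 1.95). Its stiff hinge stays where it is left; 1 to 3 N at the free edge moves it. The lid is 130 mm from hinge to free edge, 200 mm wide, 6 mm thick.
- lid_hinge (a point): Middle of the lid's hinge line, 45.5 mm above the desk, 65 mm from the case origin along the case's x.
- lid_edge (a point): Middle of the lid's free edge.
- eraser: Small white and green eraser, 22 x 45 x 12 mm, loose in the case along the hinge side; origin at the centre of its underside. It stays there.
- mug: Bystander: white mug, 80 mm across, 90 mm high, origin at the centre of its underside.
- calculator: Bystander: grey calculator, 150 x 90 x 16 mm, origin at the centre of its underside.
- stapler: Bystander: red stapler, 30 x 130 x 42 mm, origin at the centre of its underside.
- clip_tin: Bystander: round metal tin, 64 mm across, 34 mm high, origin at the centre of its underside.
- note_block: Bystander: yellow note block, 76 x 76 x 30 mm, origin at the centre of its underside.
There are look-alikes about, which are no part of the job. Leave any turquoise look-alike of the stylus alone.

How it is judged (in metres and radians):
On the way, in this order (a step that is already met when the one before it is completed fails the run):
1. the tip, low beside the template, touches its curved edge at place 1 of 9, in order from the green dot (template y = 78 mm, within 5 mm) (y of stylus_tip in the frame of template between 0.073 and 0.083 m and x of stylus_tip in the frame of template above 0.004 m and z of stylus_tip in the frame of template below 0.009 m and contact force between stylus and template above 0.1 N), for 0.02 s.
2. the tip, low beside the template, touches its curved edge at place 2 of 9, in order from the green dot (template y = 60 mm, within 5 mm) (y of stylus_tip in the frame of template between 0.055 and 0.065 m and x of stylus_tip in the frame of template above 0.004 m and z of stylus_tip in the frame of template below 0.009 m and contact force between stylus and template above 0.1 N), for 0.02 s.
3. the tip, low beside the template, touches its curved edge at place 3 of 9, in order from the green dot (template y = 42 mm, within 5 mm) (y of stylus_tip in the frame of template between 0.037 and 0.047 m and x of stylus_tip in the frame of template above 0.004 m and z of stylus_tip in the frame of template below 0.009 m and contact force between stylus and template above 0.1 N), for 0.02 s.
4. the tip, low beside the template, touches its curved edge at place 4 of 9, in order from the green dot (template y = 24 mm, within 5 mm) (y of stylus_tip in the frame of template between 0.019 and 0.029 m and x of stylus_tip in the frame of template above 0.004 m and z of stylus_tip in the frame of template below 0.009 m and contact force between stylus and template above 0.1 N), for 0.02 s.
5. the tip, low beside the template, touches its curved edge at place 5 of 9, in order from the green dot (template y = 6 mm, within 5 mm) (y of stylus_tip in the frame of template between 0.001 and 0.011 m and x of stylus_tip in the frame of template above 0.004 m and z of stylus_tip in the frame of template below 0.009 m and contact force between stylus and template above 0.1 N), for 0.02 s.
6. the tip, low beside the template, touches its curved edge at place 6 of 9, in order from the green dot (template y = -12 mm, within 5 mm) (y of stylus_tip in the frame of template between -0.017 and -0.007 m and x of stylus_tip in the frame of template above 0.004 m and z of stylus_tip in the frame of template below 0.009 m and contact force between stylus and template above 0.1 N), for 0.02 s.
7. the tip, low beside the template, touches its curved edge at place 7 of 9, in order from the green dot (template y = -30 mm, within 5 mm) (y of stylus_tip in the frame of template between -0.035 and -0.025 m and x of stylus_tip in the frame of template above 0.004 m and z of stylus_tip in the frame of template below 0.009 m and contact force between stylus and template above 0.1 N), for 0.02 s.
8. the tip, low beside the template, touches its curved edge at place 8 of 9, in order from the green dot (template y = -48 mm, within 5 mm) (y of stylus_tip in the frame of template between -0.053 and -0.043 m and x of stylus_tip in the frame of template above 0.004 m and z of stylus_tip in the frame of template below 0.009 m and contact force between stylus and template above 0.1 N), for 0.02 s.
9. the tip, low beside the template, touches its curved edge at place 9 of 9, in order from the green dot (template y = -66 mm, within 5 mm) (y of stylus_tip in the frame of template between -0.071 and -0.061 m and x of stylus_tip in the frame of template above 0.004 m and z of stylus_tip in the frame of template below 0.009 m and contact force between stylus and template above 0.1 N), for 0.02 s.
10. the stylus lies in the open case, let go (x of stylus_mid in the frame of case between -0.06 and 0.06 m and y of stylus_mid in the frame of case between -0.09 and 0.09 m and z of stylus_mid in the frame of case between 0 and 0.03 m and z of stylus_tip in the frame of case below 0.04 m and contact force between the fingers and stylus below 0.05 N and value of joint lid above 1 rad), for 0.1 s.
At the end, for the whole second after the job is handed in: The stylus lies at rest inside the case, its grip point within the walls and under 30 mm above the case's underside, its tip under 40 mm, and the lid is closed to within 0.08 rad (x of stylus_mid in the frame of case between -0.06 and 0.06 m and y of stylus_mid in the frame of case between -0.09 and 0.09 m and z of stylus_mid in the frame of case between 0 and 0.03 m and z of stylus_tip in the frame of case below 0.04 m and value of joint lid below 0.08 rad and linear speed of stylus below 0.02 m/s and contact force between the fingers and stylus below 0.05 N); the robot touches nothing.
It fails at once if the mug, calculator, stapler, clip tin or note block is moved more than 30 mm (distance of any of mug, calculator, stapler, clip_tin, note_block from where it was at the start of the episode above 0.03 m).
It fails at once if the stylus is pressed on the template with more than 30 N (contact force between stylus and template above 30 N).
It also fails if it takes over 67 s, if anything falls off the work surface, if the arm or the gripper's body presses on something with over 40 N, if the wrist force passes 120 N, or if a joint passes its speed limit or range.

## Working session

There is one attempt and no reset: what is moved stays moved. The work goes in short steps, each a Python script; the robot and the scene stay as the last script left them, time stands still between calls to the robot, and variables do not carry over. Pictures are saved under pics/ and viewed, at most 10 in all, crops included, and the job is handed in when it is done.

```bash
ls; mkdir -p pics; python3 - <<'E'
from plant import ctrl, solve_ik, imaging, order, spotter
import cv2,numpy as np
for n in("scene","top"):
    im=imaging.get_image(n); cv2.imwrite(f"pics/{n}0.png",im[:,:,::-1])
    p=imaging.camera_params(n); print(n,p)
    for l in("stylus_mid","stylus_tip","rest","shelf","template","tablet","arc_green","arc_hollow","arc_red","case","lid_hinge","lid_edge","eraser"):
        print(l,[(np.round(d["xyz"],3).tolist(),round(d["score"],2)) for d in spotter.tip_of(n,l)][:3])
print(imaging.camera_params("wrist"),ctrl.get_t())
E
```

```text
pics
scene {'fx': 540.241438158347, 'fy': 540.241438158347, 'cx': 282.92012940340805, 'cy': 207.4474540892504, 'rvec': array([ 0.24358736, -2.75114033,  1.36910227]), 'tvec': array([0.59250168, 0.16951764, 1.22143745])}
stylus_mid [([0.456, 0.325, 0.023], 0.69), ([0.313, 0.304, 0.003], 0.55), ([0.512, 0.349, 0.076], 0.49)]
stylus_tip [([0.391, 0.314, 0.007], 0.87)]
rest [([0.513, 0.351, -0.001], 0.61), ([0.683, -0.17, -0.001], 0.46)]
shelf [([0.5, -0.398, 0.046], 0.74), ([0.683, -0.172, -0.0], 0.57)]
template [([0.486, -0.001, 0.01], 0.57)]
tablet [([0.5, -0.003, 0.001], 0.92)]
arc_green [([0.486, 0.053, 0.012], 0.57)]
arc_hollow [([0.502, -0.002, -0.001], 0.35)]
arc_red [([0.478, -0.045, 0.009], 0.84), ([0.799, -0.124, 0.0], 0.62)]
case [([0.502, -0.337, 0.0], 0.57)]
lid_hinge [([0.499, -0.4, 0.048], 0.6)]
lid_edge [([0.491, -0.437, 0.167], 0.65)]
eraser [([0.456, -0.377, 0.007], 0.42)]
top {'fx': 396.01052797965025, 'fy': 396.01052797965025, 'cx': 274.04520066700354, 'cy': 204.1481310793089, 'rvec': array([ 2.12162323, -2.13135855,  0.17186366]), 'tvec': array([-0.01420833,  0.5812
[... 318 characters left out ...]
([0.477, 0.002, 0.007], 0.65)]
tablet [([0.502, -0.002, -0.001], 0.6)]
arc_green [([0.485, 0.054, 0.01], 0.88), ([0.53, -0.009, 0.006], 0.19)]
arc_hollow [([0.528, -0.01, 0.008], 0.92)]
arc_red [([0.474, -0.051, 0.01], 0.88), ([0.501, -0.002, -0.0], 0.69)]
case [([0.498, -0.341, 0.002], 0.92), ([0.499, -0.399, 0.042], 0.72), ([0.799, -0.127, 0.003], 0.27)]
lid_hinge [([0.499, -0.4, 0.042], 0.89)]
lid_edge [([0.497, -0.44, 0.164], 0.66)]
eraser [([0.462, -0.372, 0.009], 0.67)]
{'fx': 325.19226210127806, 'fy': 325.19226210127806, 'cx': 279.65348202283167, 'cy': 213.2673373362278, 'rvec': array([-2.41257348, -1.52167368, -0.25347307]), 'tvec': array([-0.55000611, -0.0409089 ,  0.38098338])} 1.4
```

View pics/scene0.png

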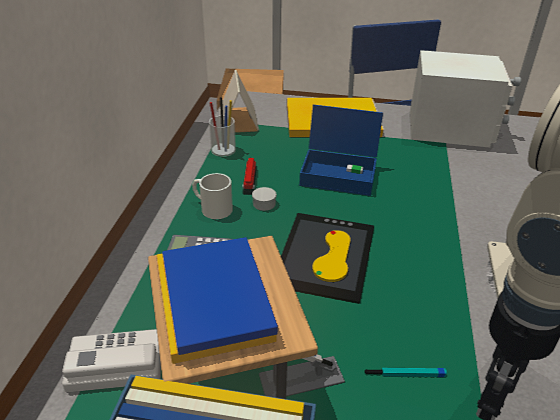

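View pics/top0.png

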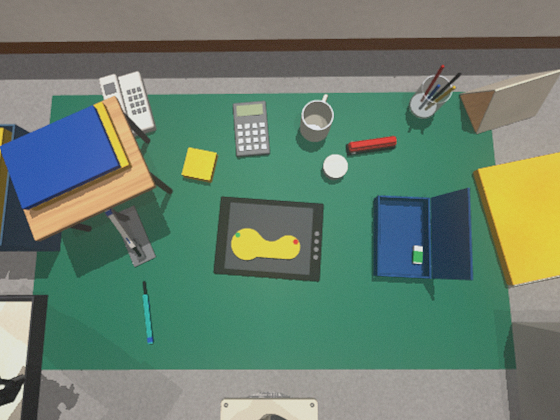

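Scene: the white stylus in its rest shows at scene (327,362) / top (130,240). The candidates are this white stylus, the turquoise pen at scene (405,372) / top (148,312), and the pencils in the cup at top (435,95). I choose the one in the grey rest. The template is at top (265,245), and the open case at top (405,240) has its hinge towards -y.

```bash
cat > h.py <<'E'
from plant import ctrl, solve_ik, imaging, order, spotter
import cv2, numpy as np
from scipy.spatial.transform import Rotation as Ro
def frame(yaw,lean,flip=False):
    "tool leaning back by lean deg from vertical, stylus heading yaw (tip->tail, level)"
    y,l=np.radians([yaw,lean]); h=np.array([np.cos(y),np.sin(y),0])
    z=np.sin(l)*h-np.cos(l)*np.array([0,0,1]); v=np.array([-h[1],h[0],0])*(-1 if flip else 1)
    return np.column_stack([np.cross(v,z),v,z])
def rpy(R): return Ro.from_matrix(R).as_euler('xyz',degrees=True).tolist()
def campose(n):
    p=imaging.camera_params(n); R=cv2.Rodrigues(p["rvec"])[0]; return p,R,-R.T@p["tvec"]
E
python3 - <<'E'
from h import *
p,R,c=campose("wrist")
T=Ro.from_euler('xyz',ctrl.get_tcp_rot(),degrees=True).as_matrix()
print("cam in tool",T.T@(c-ctrl.get_ee_pos()),"axis",T.T@R[2],ctrl.get_tcp_rot())
m=np.array([.513,.350,.075])
for f in(0,1):
    for yaw,lean,pos in((25,40,m),(25,40,m-0.1*frame(25,40)[:,2]),(-6,40,[.52,0,.06]),(-6,40,[.52,.08,.06]),(-6,40,[.51,-.09,.06]),(-6,48,[.51,-.09,.06]),(0,0,[.5,-.32,.02]),(0,0,[.5,-.48,.14])):
        print(f,yaw,lean,np.round(pos,3),solve_ik(list(pos),rpy(frame(yaw,lean,f))))
# template fit in top image
im=imaging.get_image("top")
hsv=cv2.cvtColor(im,cv2.COLOR_RGB2HSV); mk=cv2.inRange(hsv,(20,120,100),(35,255,255)); mk[:200]=0;mk[:,:215]=0;mk[:,325:]=0
p,R,c=campose("top")
ys,xs=np.nonzero(mk); print(len(xs),xs.min(),xs.max(),ys.min(),ys.max())
E
```

```text
cam in tool [ 0.08479485 -0.00020512 -0.14269226] axis [-3.23470461e-01  5.64064672e-04  9.46238100e-01] [ 1.79997672e+02 -5.67401571e-04  1.54456720e+02]
0 25 40 [0.513 0.35  0.075] [ 27.26390623  12.11194693 -45.48799079  -7.57791002  -1.45498862
   1.73462572]
0 25 40 [0.455 0.323 0.152] [ 27.66454506  -0.83000482 -45.08854542   5.77197562  -1.71237416
   2.04176798]
0 -6 40 [0.52 0.   0.06] [-11.15840593   5.45842873 -58.73504506 -14.07901919   3.31312791
  -3.95598122]
0 -6 40 [0.52 0.08 0.06] [  2.77999217   6.66125451 -57.09252988 -13.42157644  -5.63066711
   6.74764065]
0 -6 40 [ 0.51 -0.09  0.06] [-27.02535376   5.1106135  -58.59356639 -11.77342917  13.33357651
 -16.4068492 ]
0 -6 48 [ 0.51 -0.09  0.06] None
0 0 0 [ 0.5  -0.32  0.02] [-40.71499209  26.76217861 -13.15516818  50.08265322   0.
 -40.71499209]
0 0 0 [ 0.5  -0.48  0.14] [-50.75851338  30.82995923  13.13087703  72.3009178    0.
 -50.75851338]
1 25 40 [0.513 0.35  0.075] [  27.26390623   12.11194693  -45.48799079   -7.57791002   -1.45498862
 -178.26537428]
1 25 40 [0.455 0.323 0.152] [  27.66454506   -0.83000482  -45.08854542    5.77197562   -1.71237416
 -177.95823202]
1 -6 40 [0.52 0.   0.06] [-11.15840593   5.45842873 -58.73504506 -14.07901919   3.31312791
 176.04401878]
1 -6 40 [0.52 0.08 0.06] [   2.77999217    6.66125451  -57.09252988  -13.42157644   -5.63066711
 -173.25235935]
1 -6 40 [ 0.51 -0.09  0.06] [-27.02535376   5.1106135  -58.59356639 -11.77342917  13.33357651
 163.5931508 ]
1 -6 48 [ 0.51 -0.09  0.06] None
1 0 0 [ 0.5  -0.32  0.02] [-40.71499209  26.76217861 -13.15516818  50.08265322   0.
 139.28500791]
1 0 0 [ 0.5  -0.48  0.14] [-50.75851338  30.82995923  13.13087703  72.3009178    0.
 129.24148662]
1497 231 299 228 259
```

```bash
python3 - <<'E'
from h import *
print("F",ctrl.get_ft_force())
R=frame(25,40); m=np.array([.513,.350,.075])
ctrl.move_ptp(list(m-0.09*R[:,2]),rpy(R))
print("F",ctrl.get_ft_force(),ctrl.get_t(),ctrl.get_gripper_width())
p,Rc,c=campose("wrist")
im=imaging.get_image("wrist"); cv2.imwrite("pics/w1.png",im[:,:,::-1])
for l in("stylus_mid","stylus_tip","rest","shelf"):
    print(l,[(np.round(d["xyz"],4).tolist(),round(d["score"],2)) for d in spotter.tip_of("wrist",l)][:3])
def proj(X):
    X=Rc@(np.array(X)-c); t=np.arctan2(np.hypot(*X[:2]),X[2]); s=p["fx"]*t/np.hypot(*X[:2]); return X[:2]*s+[p["cx"],p["cy"]]
d=np.array([*(np.cos(np.radians(40))*np.array([np.cos(np.radians(25)),np.sin(np.radians(25))])),np.sin(np.radians(40))])
for s in(-.08,-.05,0,.04): print(s,proj(m+s*d))
np.savez("w1.npz",im=im,R=Rc,c=c,f=p["fx"],cx=p["cx"],cy=p["cy"])
E
```

```text
F [0.47336014 0.73530373 0.62964975]
F [-1.00750389 -0.62583352 -0.30259737] 2.7 0.08558232542206821
stylus_mid [([0.5119, 0.3527, 0.0796], 0.87)]
stylus_tip [([0.4557, 0.3233, 0.0205], 0.75), ([0.3927, 0.3195, 0.0022], 0.52)]
rest [([0.5127, 0.3517, -0.0043], 0.56)]
shelf []
-0.08 [277.37922444 110.61150083]
-0.05 [277.44329451 152.08231747]
0 [277.59052267 217.45097282]
0.04 [277.72951453 264.00708556]
```

View pics/w1.png

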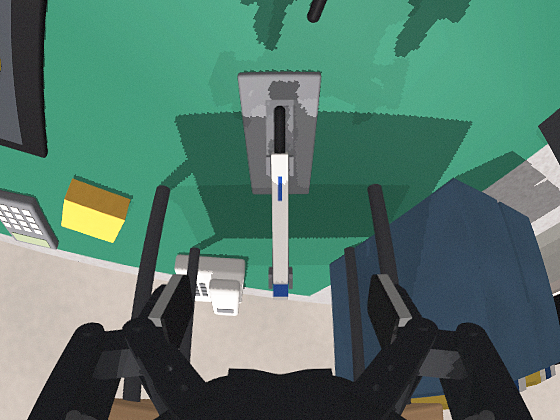

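The white barrel with its blue mark and blue tail lies in the grey rest, from the black tip at (280,107) to the tail at (281,295). That is about 2.5 px right of my prediction, so 1.5 mm towards +y. No turquoise pen is in the way. Grasping now.

```bash
python3 - <<'E'
from h import *
R=frame(25,40); a=R[:,2]; m=np.array([.5125,.3513,.076])
ctrl.move_straight(list(m-.09*a),max_speed=.1)
hit=ctrl.move_straight(list(m+.012*a),max_speed=.1,until_force=15); print(hit,ctrl.get_ee_pos(),ctrl.get_ft_force())
ctrl.move_gripper(0.008,80)
print(ctrl.get_gripper_width(),ctrl.get_gripper_force(),ctrl.get_ft_force())
ctrl.move_straight(list(m-.09*a),max_speed=.12)
print(ctrl.get_gripper_width(),ctrl.get_gripper_force(),ctrl.get_ft_force(),ctrl.get_t())
# move over the tablet: look at template from above
T=frame(-6,38); 
tip=np.array([.485+.05,.09,.09]); l=np.radians(38);d=-T[:,0]
pos=tip+.08*d+.012*T[:,2]
ctrl.move_straight(list(np.array(m-.09*a)+[-.06,-.08,.04]),max_speed=.2)
ctrl.move_ptp(list(pos),rpy(T)); print(ctrl.get_t(),ctrl.get_ft_force(),ctrl.get_ee_pos())
p,Rc,c=campose("wrist")
im=imaging.get_image("wrist"); cv2.imwrite("pics/w2.png",im[:,:,::-1])
for l in("stylus_mid","stylus_tip","template","arc_green","arc_hollow","arc_red"):
    print(l,[(np.round(d["xyz"],4).tolist(),round(d["score"],2)) for d in spotter.tip_of("wrist",l)][:3])
np.savez("w2.npz",im=im,R=Rc,c=c,f=p["fx"],cx=p["cx"],cy=p["cy"]); print(tip)
E
```

```text
False [0.519395   0.35454805 0.06722576] [ 0.16466986 -0.62698845 -0.6649516 ]
0.00997011103388863 78.50500345230103 [-3.06700552 -2.88697668  5.15505682]
0.009901354579651524 78.14736485481262 [-0.67193497  0.12006039 -0.55241606] 6.0417
7.7667 [ 0.07686926  0.45153873 -0.5386144 ] [0.60431935 0.08344508 0.12948048]
stylus_mid [([0.5954, 0.0856, 0.1389], 0.96)]
stylus_tip [([0.5336, 0.0888, 0.0852], 0.97)]
template [([0.5976, 0.084, 0.1402], 0.48)]
arc_green []
arc_hollow []
arc_red [([0.4744, -0.0507, 0.0087], 0.59)]
[0.535 0.09  0.09 ]
```

View pics/w2.png

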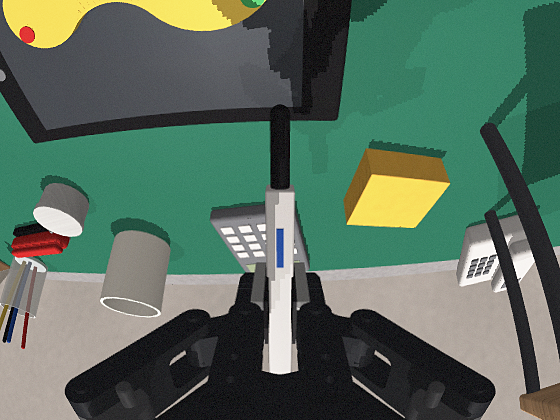

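The stylus is held between the pads, tip at (280,107). The template lies at upper left, its red dot at (27,35) and its green dot at (258,3). Next I fit the template pose from the top image's yellow outline.

```bash
cat >> h.py <<'E'
G,H,D=np.array([0,55.]),np.array([46.1,-4.2]),np.array([0,-50.])
def edge(off=4.,n=60):
    "points (mm, template frame) off the wavy edge, and outward normals, green to red"
    def arc(c,r,a0,a1,s):
        t=np.radians(np.linspace(a0,a1,n)); u=np.c_[np.cos(t),np.sin(t)]; return c+r*u,s*u
    ag=np.degrees(np.arctan2(23.4-55,24.6)); h0=np.degrees(np.arctan2(23.4+4.2,24.6-46.1)); h1=np.degrees(np.arctan2(-28.9+4.2,21.3-46.1))%360; ar=np.degrees(np.arctan2(-28.9+50,21.3))
    L=[arc(G,40+off,50,ag,1),arc(H,35-off,h0,h1,-1),arc(D,30+off,ar,-50,1)]
    return np.vstack([l[0] for l in L]),np.vstack([l[1] for l in L])
def tw(p,P):
    "template mm -> world m (xy); P=(x,y,yaw rad)"
    c,s=np.cos(P[2]),np.sin(P[2]); return np.array(P[:2])+np.asarray(p)@np.array([[c,s],[-s,c]])/1000
E
python3 - <<'E'
from h import *
from scipy.optimize import least_squares
from scipy.spatial import cKDTree
import cv2
def fit(n,imf=None):
    im=imf; p,R,c=campose(n)
    hsv=cv2.cvtColor(im,cv2.COLOR_RGB2HSV); mk=cv2.inRange(hsv,(20,110,80),(35,255,255))
    # also fill dots
    big=np.zeros_like(mk)
    X0=R@(np.array([.49,0,.013]))+p["tvec"]; u0=int(p["fx"]*X0[0]/X0[2]+p["cx"]); v0=int(p["fy"]*X0[1]/X0[2]+p["cy"])
    nl,lab,st,ce=cv2.connectedComponentsWithStats(mk)
    k=max(range(1,nl),key=lambda i:st[i,4]*(np.hypot(*(ce[i]-[u0,v0]))<60)); mk=(lab==k).astype(np.uint8)
    cs,_=cv2.findContours(cv2.resize(mk*255,None,fx=4,fy=4,interpolation=cv2.INTER_LINEAR)//128,cv2.RETR_EXTERNAL,cv2.CHAIN_APPROX_NONE)
    q=max(cs,key=len)[:,0,:]/4.-.375
    ray=np.c_[(q[:,0]-p["cx"])/p["fx"],(q[:,1]-p["cy"])/p["fy"],np.ones(len(q))]@R
    w=c+ray*((.017-c[2])/ray[:,2])[:,None]
    tree=cKDTree(w[:,:2]); E,_=edge(0)
    r=least_squares(lambda P:np.minimum(tree.query(tw(E,P))[0]*1000,6),[.4795,-.0002,-.1],x_scale=[.001,.001,.02],diff_step=1e-3,loss="soft_l1")
    print(n,np.round(r.x,4),"yaw",np.degrees(r.x[2]),"med mm",np.median(abs(r.fun)))
for n in("top","scene"):
    fit(n,cv2.imread(f"pics/{n}0.png")[:,:,::-1].copy())
E
```

```text
top [ 0.4819 -0.001  -0.0809] yaw -4.632976006679057 med mm 0.4712203278739392
scene [ 0.4811  0.0042 -0.0801] yaw -4.592151590559483 med mm 0.750718024779192
```

```bash
python3 - <<'E'
from h import *
from scipy.optimize import minimize
from scipy.spatial import cKDTree
for n in("top","scene"):
    im=cv2.imread(f"pics/{n}0.png")[:,:,::-1].copy(); p,R,c=campose(n)
    hsv=cv2.cvtColor(im,cv2.COLOR_RGB2HSV); mk=cv2.inRange(hsv,(20,110,80),(35,255,255))
    X0=R@(np.array([.49,0,.013]))+p["tvec"]; o=[p["fx"]*X0[0]/X0[2]+p["cx"],p["fy"]*X0[1]/X0[2]+p["cy"]]
    nl,lab,st,ce=cv2.connectedComponentsWithStats(mk)
    k=max(range(1,nl),key=lambda i:st[i,4]*(np.hypot(*(ce[i]-o))<60)); mk=(lab==k).astype(np.uint8)
    cs,_=cv2.findContours((cv2.resize(mk*255,None,fx=4,fy=4)>127).astype(np.uint8),cv2.RETR_EXTERNAL,cv2.CHAIN_APPROX_NONE)
    q=max(cs,key=len)[:,0,:]/4.-.375
    ray=np.c_[(q[:,0]-p["cx"])/p["fx"],(q[:,1]-p["cy"])/p["fy"],np.ones(len(q))]@R
    w=c+ray*((.017-c[2])/ray[:,2])[:,None]; tree=cKDTree(w[:,:2]); E,_=edge(0)
    f=lambda v:np.minimum(tree.query(tw(E,[v[0]/1e3,v[1]/1e3,v[2]/50]))[0]*1000,4).mean()
    r=min((minimize(f,[480+i,j,-4.5],method="Nelder-Mead",options=dict(initial_simplex=[[480+i,j,-4.5],[483+i,j,-4.5],[480+i,j+4,-4.5],[480+i,j,-6]])) for i in(-3,2) for j in(-3,3)),key=lambda r:r.fun)
    print(n,r.x[:2],np.degrees(r.x[2]/50),r.fun)
E
```

```text
top [481.95843245  -0.61400497] -4.716282093453638 0.6267319519510214
scene [481.00318313   3.87889773] -4.644599030889667 0.9346921538065086
```

```bash
cat >> h.py <<'E'
P0=[.4815,0.,np.radians(-4.9)]
T=frame(-5,38); OFF=-.08*T[:,0]+.012*T[:,2]   # tip -> TCP
def go(xy,z,sp,**k): return ctrl.move_straight(list(np.array([*xy,z])+OFF),rpy(T),max_speed=sp,**k)
def F(n=5):
    f=[]
    for i in range(n): f.append(ctrl.get_ft_force()); ctrl.hold(.005)
    return np.mean(f,0)
def tipz(): return np.array(ctrl.get_ee_pos())-OFF
E
python3 - <<'E'
from h import *
E,N=edge(4)
s=tw(E[0]+N[0]*14,P0)
go(s,.09,.2); go(s,.03,.12)
t=ctrl.get_t(); b=F(); print("bias",b,"t per F",ctrl.get_t()-t)
print(go(s,.004,.02,until_force=3)); print("tip at tablet",tipz(),F()-b)
go(s,tipz()[2]+.002,.05); print(F()-b,tipz())
z=tipz()[2]
b=F(10); f1=F(5); print("noise",f1-b)
# probe inwards
n=np.array([*(tw(N[0],[0,0,P0[2]])*1000)]);
print(go(s-n*.022,z,.02,until_force=2)); q=tipz(); print("contact",q,"normal err mm",(q[:2]-tw(E[0],P0))@n*1e3,F()-b,ctrl.get_t())
np.savez("cal.npz",b=b,z=z)
E
```

```text
bias [0.03779502 0.02997915 0.03141523] t per F 0.04159999999999897
True
tip at tablet [0.52758711 0.09583985 0.0120928 ] [0.51714074 0.12635104 3.51820599]
[0.04961778 0.34990734 0.09679872] [0.52680481 0.09586021 0.01398746]
noise [ 0.3714197  -0.3173463  -0.07824421]
True
contact [0.51652068 0.08515846 0.01421771] normal err mm -1.0912092392719757 [2.54720444 0.80103792 0.53065196] 11.1917
```

```bash
cat > trace.py <<'E'
from h import *
c=np.load("cal.npz"); b=c["b"]; z=float(c["z"])
E,N=edge(4); s=np.r_[0,np.cumsum(np.hypot(*np.diff(E,axis=0).T))]
N=tw(N,[0,0,P0[2]])*1e3; W=tw(E,P0)
e=-1.3e-3; log=[]
for x in np.arange(2.5,s[-1],2.5):
    w=np.array([np.interp(x,s,W[:,k]) for k in(0,1)]); n=np.array([np.interp(x,s,N[:,k]) for k in(0,1)]); n/=np.hypot(*n)
    go(w+e*n,z,.03)
    f=F(3)-b; fn=f[:2]@n; log.append((x,e*1e3,fn,f[2])); 
    if fn>12 or np.hypot(*f[:2])>14: print("high",f); break
    e-=np.clip(1.2e-4*(3-fn),-4e-4,4e-4)
print(np.round(log,2)[::2].tolist(),ctrl.get_t(),tipz())
E
python3 trace.py
```

```text
[[2.5, -1.3, 2.48, 0.65], [7.5, -1.4, 2.22, -0.11], [12.5, -1.53, 2.58, -0.48], [17.5, -1.5, 2.34, -0.39], [22.5, -1.7, 2.7, -0.55], [27.5, -1.72, 3.32, 0.08], [32.5, -1.68, 2.59, 0.08], [37.5, -1.79, 2.64, 0.38], [42.5, -1.8, 2.34, 0.2], [47.5, -1.92, 2.73, 0.34], [52.5, -2.0, 2.63, 0.48], [57.5, -2.05, 3.61, 0.32], [62.5, -1.97, 2.91, 0.85], [67.5, -1.96, 3.26, 0.97], [72.5, -1.89, 2.81, 0.28], [77.5, -1.9, 3.32, 0.23], [82.5, -1.88, 2.92, 0.63], [87.5, -1.94, 3.12, 0.47], [92.5, -1.89, 3.38, 0.5], [97.5, -1.81, 3.92, 0.34], [102.5, -1.69, 3.56, 0.18], [107.5, -1.54, 3.94, 0.45], [112.5, -1.37, 3.21, -0.16], [117.5, -1.24, 3.39, -0.16], [122.5, -1.2, 3.07, -0.34], [127.5, -1.18, 4.1, -1.15], [132.5, -0.97, 3.79, -1.17], [137.5, -0.89, 2.4, -0.43], [142.5, -1.08, 2.76, -0.69], [147.5, -1.14, 2.67, -0.49], [152.5, -1.14, 2.82, -0.97], [157.5, -1.26, 2.92, -0.17], [162.5, -1.23, 2.53, -0.52], [167.5, -1.29, 2.96, -0.33], [172.5, -1.31, 2.54, 0.59], [177.5, -1.3, 2.78, 0.73], [182.5, -1.35, 2.32, 0.58]] 31.5417 [ 0.4974458  -0.07537337  0.01394484]
```

```bash
python3 - <<'E'
from h import *
q=tipz(); go([q[0]+.03,q[1]-.01],q[2],.12); go([q[0]+.03,q[1]-.01],.11,.2)
R=frame(0,0)
ctrl.move_ptp([.5065,-.315,.16],rpy(R)); print(ctrl.get_t(),ctrl.get_ee_pos(),ctrl.get_gripper_width())
im=imaging.get_image("wrist"); cv2.imwrite("pics/w3.png",im[:,:,::-1])
for l in("stylus_mid","stylus_tip","case","lid_hinge","lid_edge","eraser"):
    print(l,[(np.round(d["xyz"],4).tolist(),round(d["score"],2)) for d in spotter.tip_of("wrist",l)][:3])
print(ctrl.get_t())
E
```

```text
33.55 [ 0.50633365 -0.31417105  0.15830568] 0.01013769997570486
stylus_mid [([0.5032, -0.3159, 0.1718], 0.96), ([0.7948, 0.0486, 0.0002], 0.7)]
stylus_tip [([0.4271, -0.3154, 0.1663], 0.77), ([0.458, -0.372, 0.0092], 0.7)]
case [([0.4981, -0.3361, 0.0017], 0.79), ([0.4759, -0.0499, 0.0094], 0.18)]
lid_hinge [([0.4973, -0.4001, 0.0487], 0.93), ([0.4976, -0.4386, 0.1691], 0.32)]
lid_edge [([0.5008, -0.4383, 0.1658], 0.78)]
eraser [([0.4589, -0.3751, 0.0084], 0.71)]
33.9
```

View pics/w3.png

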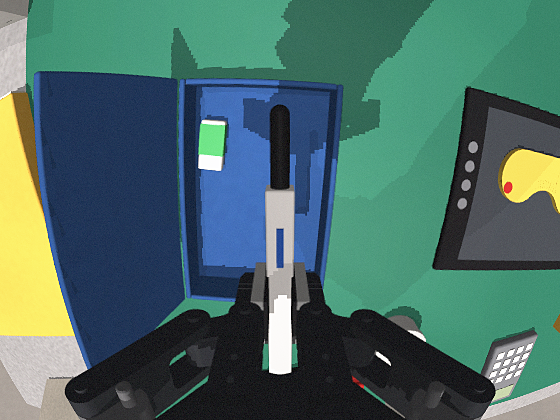

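The stylus (tip at (280,107)) hangs parallel above the half away from the hinge. The eraser at (212,145) is clear and the lid stands at left. Placing it.

```bash
python3 - <<'E'
from h import *
ctrl.move_straight([.505,-.315,.05],max_speed=.15)
print(ctrl.move_straight([.505,-.315,.009],max_speed=.04,until_force=4),ctrl.get_ee_pos())
ctrl.move_gripper(.026); print(ctrl.get_gripper_width(),ctrl.get_ft_force())
ctrl.move_straight([.505,-.315,.03],max_speed=.05)
ctrl.move_straight([.505,-.315,.20],max_speed=.2)
im=imaging.get_image("wrist"); cv2.imwrite("pics/w4.png",im[:,:,::-1])
for l in("stylus_mid","stylus_tip"):
    print(l,[(np.round(d["xyz"],4).tolist(),round(d["score"],2)) for d in spotter.tip_of("wrist",l)][:3])
print(ctrl.get_t(), ctrl.get_gripper_width())
E
```

```text
False [ 0.50514743 -0.31512673  0.00925002]
0.02595396048269113 [ 0.14823847 -0.3093748   0.16818291]
stylus_mid [([0.5016, -0.3145, 0.0149], 0.96), ([0.7942, 0.0499, 0.0003], 0.17)]
stylus_tip [([0.426, -0.317, 0.0066], 0.7)]
37.975 0.026022470020467706
```

View pics/w4.png

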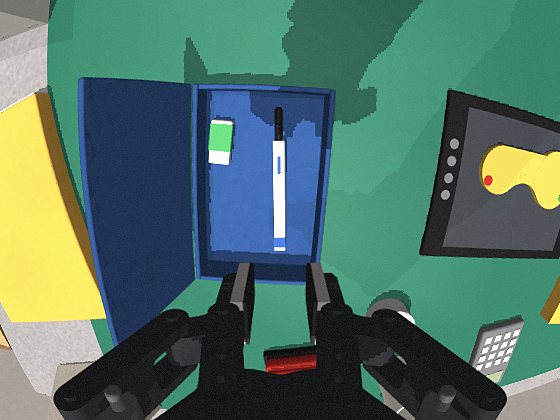

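The stylus lies flat at (279,180) and the eraser is untouched at (220,140). Now I go behind the lid and sweep it closed.

```bash
python3 - <<'E'
from h import *
ctrl.move_gripper(0)
x=.499
ctrl.move_straight([x,-.32,.26],max_speed=.2)
ctrl.move_straight([x,-.478,.26],max_speed=.2)
print(ctrl.move_straight([x,-.478,.15],max_speed=.12,until_force=6),ctrl.get_t()); b=F(3)
for t in np.radians([90,75,60,45,30,15,4]):
    g=.003+.0145*np.sin(t)
    ctrl.move_straight([x,-.4+.105*np.cos(t)-g*np.sin(t),.0455+.105*np.sin(t)+g*np.cos(t)],max_speed=.08)
    print(np.round(ctrl.get_ft_force()-b,1),end="")
print(ctrl.move_straight([x,-.295,.042],max_speed=.02,until_force=9),ctrl.get_ee_pos(),F()-b)
ctrl.move_straight([x,-.295,.2],max_speed=.2)
for n in("wrist","top"):
    im=imaging.get_image(n); cv2.imwrite(f"pics/{n}5.png",im[:,:,::-1])
    print([(np.round(d["xyz"],4).tolist(),round(d["score"],2)) for d in spotter.tip_of(n,"lid_edge")][:2])
print(ctrl.get_t())
E
```

```text
False 40.8
[-0.5 -0.1 -0.5][-0.2  0.4 -0.7][ 0.2 -0.3 -1.1][-0.1 -0.4  0.3][-1.2 -0.2  0.3][ 0.2  0.2 -0.2][ 0.2 -0.   0.5]True [ 0.49933048 -0.29560151  0.05147325] [-2.01004946  1.16950298  8.80446575]
[([0.5047, -0.2693, 0.0459], 0.68)]
[([0.5055, -0.2734, 0.0438], 0.89)]
46.3583
```

View pics/wrist5.png

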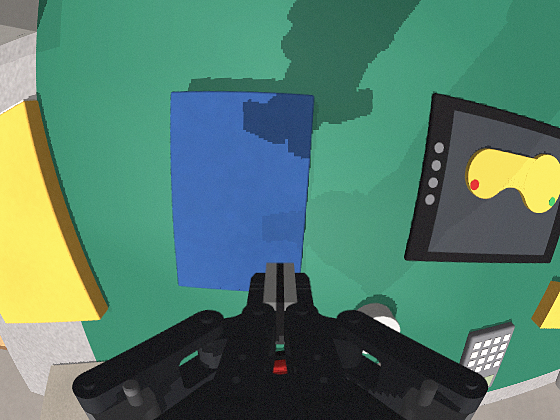

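The lid lies flat over the case at (240,190). It pressed firm at z = 51.5 mm, which is the rim plus the lid thickness, so it is closed. Handing in.

```bash
python3 -c "
from h import *
print(order.finish_job())"
```

```text
the job is handed in; nothing more can be done
None
```

I traced the whole wavy edge at about 2–4 N, laid the stylus flat in the case beside the eraser, closed the lid, and handed the job in at about 46 s; no verdict came back.

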